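# Fetch the template through the cabinet port and tuck it into the marking jig

### The job

Reach through the round port of the drying cabinet, lift the gold template off its pedestal by the black grip bar and bring it out without banging it, the gripper or the arm against the cabinet. Then load it in the marking jig: tuck one short edge under the red lip and lower the opposite edge, without slamming it, until the template lies flat on the bed behind the low stop, and let go. Leave the other things on the table where they are.

Things in the scene. Friction and masses are not known exactly. Their poses are not given: they have to be found in the camera images.
- template_center (a point): Centre of the loose gold template, half-way up: 20 mm above the plate's underside, 14 mm above the plate's top face, 20 mm below the top of its grip bar. x runs along the plate's 100 mm side and along the bar, y across the bar, z up. Grip the bar across y, at this point or up to 12 mm above it.
- template: The template itself: brass-coloured plate 100 x 66 x 6 mm, with a black upright bar in the middle of its top, 50 mm long (along x), 18 mm wide, 34 mm tall; about 0.2 kg, the same either way round. Origin in the middle of the plate's underside, 20 mm below template_center. It starts level on the pedestal in the cabinet, within 10 mm of under the port's centre.
- cabinet: Fixed drying cabinet, blue sloping top, clear sides, footprint 230 x 230 mm. Origin at the centre of its underside; x from its low front (robot's side, 108 mm high) to its high back (192 mm), z up. Inside, a round pedestal 60 mm wide stands in the middle, its top 95 mm above the table. The round port in the top is the only way in.
- port (a point): Centre of the round port, 150 mm in diameter, through the cabinet's 6 mm thick top; at the outer face, 150 mm above the table, right over the pedestal. The axes are the cabinet's (z vertical): the top rises at 20 degrees towards +x, so from straight above the opening is about 141 mm along x and 150 mm along y.
- jig_seat (a point): Centre of the jig's bed, where the middle of the template's underside must lie; 20 mm above the table. x points away from the red lip, y along it, z up. The bed is 104 mm long (x) and 72 mm wide (y): a wall closes it at x = -52 mm, a stop 4 mm high at x = +52 mm, and side guides 70 mm long and 4 mm high at y = -36 and +36 mm.
- jig_lip (a point): Middle of the free edge of the jig's red retaining lip, half-way through its 4 mm thickness. The lip is 90 mm long (y) and overhangs the bed by 10 mm at its -x end, starting from the wall; its underside is 12 mm and its top 16 mm above the bed. Same axes as jig_seat.
- jig: The fixed marking jig, a wooden board 170 x 120 x 20 mm with aluminium edges and a red lip on the robot's side. Origin at the centre of its underside, 20 mm below jig_seat, same axes.
- cone_white: Bystander: white thread cone on a blue foot, 76 mm wide, 167 mm tall; loose; origin in its underside.
- cone_gold: Bystander: gold thread cone on a blue foot, 76 mm wide, 167 mm tall; loose; origin in its underside.
- pincushion: Bystander: red pincushion in a dark dish, 72 mm wide, 56 mm tall; loose; origin in its underside.
- chalk_jar: Bystander: white jar with a green cap, 60 mm wide, 70 mm tall; loose; origin in its underside.
- awl: Bystander: awl, about 0.2 m long, lying flat along its x; loose.
- mallet: Bystander: small wooden mallet, about 0.25 m long, lying flat along its x; loose.

How it is judged (in metres and radians):
On the way:
1. the template has been lifted out through the port, clear above the cabinet's top (z of template_center in the frame of port above 0.05 m), for 0.1 s.
At the end, for the whole second after the job is handed in: The template is released and at rest, flat on the jig's bed (its centre within 6 mm of the bed's centre, at its seated height within about 2.5 mm, tilted less than 0.04 rad, turned less than 0.12 rad from the jig, either way round), so that its edge is under the lip and the other behind the stop (horizontal distance between template_center and jig_seat below 0.006 m and z of template_center in the frame of jig_seat between 0.017 and 0.0225 m and angle between template_center's own z axis and vertical below 0.04 rad and angle between the x axis of template_center and the x axis of jig_seat, either way round below 0.12 rad and linear speed of template below 0.01 m/s); the robot touches nothing.
It fails at once if the gripper or arm bangs the cabinet (over 20 N), or the template does (over 60 N) (contact force between any of the arm, the fingers and cabinet above 20 N or contact force between template and cabinet above 60 N).
It fails at once if the template is slammed into the jig (over 60 N) (contact force between template and jig above 60 N).
It fails at once if a bystander is moved by more than 30 mm (distance of any of cone_white, cone_gold, pincushion, chalk_jar, awl, mallet from where it was at the start of the episode above 0.03 m).
It also fails if it takes over 50 s, if anything falls off the work surface, if the arm or the gripper's body presses on something with over 40 N, if the wrist force passes 120 N, or if a joint passes its speed limit or range.

### The arm

A 6-joint arm with a two-finger parallel gripper is mounted at the origin on the work surface. World frame = base frame: x ahead of the robot, y to its left, z up, the work surface at z = 0. Lengths are in mm, angles in rad, forces in N, time in s.
With the tool pointing down it reaches from about 350 to 975 mm from the base axis. Payload 7.1 kg.
Tool frame: the origin (TCP) lies at the very end of the fingers, on their centre line; the grasp point (between the pads) lies 19 mm behind it (ctrl.grasp_offset is the distance from the TCP to the grasp point, in mm); z points along the fingers, y is the line along which they close (so a half turn about z gives the same grasp; the last joint's range is limited). The gripper opens to 88 mm and grips with 3 to 60 N. Pads are 20 mm wide; open, the fingers measure 115 mm over their backs; the gripper's body (75 mm by 178 mm) begins 61 mm behind the grasp point.
Start: joints at [1.188, 0.423, 1.63, -0, 1.089, -0.019], TCP at [222.36, 584.09, 222.675] pointing down, gripper open.
Joint ranges: [-3, 3], [-0.9, 2.11], [0.09, 2.58], [-1.31, 4.45], [0.11, 2.69], [-2.54, 2.54]. Speed limits (rad/s): [2.39, 2.39, 3.01, 3.14, 3.14, 3.14].

### API

Orientations are given as a rotation vector (axis times angle).
In Python, from workcell import ctrl, viewer, ticket, models gives the robot as it stands.
- The arm moves only by the tool play_rows, never from a script. Its arguments are lists of equal length, an entry for each row: "dp": the shift along the world's x, y, z in mm, a list of three; "yaw": the turn about the world's z in degrees. In form: {"dp": [[tx, ty, tz], ...], "yaw": [yaw, ...]}. A call has 1 to 8 rows; each row shifts and turns the commanded pose from where the row before left it; what a row does not reach is not made up. A row lasts 1/12 s, in which the tool goes at most 41.7 mm and 7.16 degrees, less where a joint would pass 70% of its speed; a pose out of reach is approached as far as the arm can. A call is refused whole if a number of a shift passes 41.7 or a number of a turn 7.16, either way. A call with a gripper value outside its range is refused whole. "gripper" is the closure, from 0 (fully open) to 1 (shut), set as the call begins (left out, the last holds). The fingers move at their own pace and stop on an object; the grip force is fixed at half the most. Time passes only in rows, so rows that do not move let the fingers close. It gives the time, the measured TCP pose, the force, the opening and the grip force at its end, in the units of the state.
- ctrl.get_obs(): the state, without advancing time (a new reading comes with each control period).
- viewer.get_image(name): name is "scene" or "top" or "wrist"; returns a dict with "pixels" (480x640x3 uint8, red, green, blue), "range_z" (480x640 float32, mm along the optical axis (not along the pixel's ray), 0 where there is no reading), "fx", "fy", "cx", "cy" (pixels), "dist_coeffs" ([k1, k2, p1, p2, k3] as OpenCV has them; the pictures are not rectified), "T" (4x4, takes a point from camera to world coordinates); the wrist camera has in their place "hand_eye" (4x4, takes a point from camera to tool coordinates, whose origin is the TCP and whose axes are the flange's). Camera axes: x right, y up, looking along -z (the intrinsics and any distortion apply to the point x, -y, -z); pixel columns grow to the right and rows downward; lengths in mm; the calibration is good to about 2 mm. A picture is of the moment at which its call begins: read the wrist's pose just before it.
- ticket.close_job(): hands the job in; it is judged then, once.
Trained networks look in a picture, given as the dict that the camera call returned (one of the last four; its "shot" number tells which), for a name from the list of things; names that differ only in an ending like _2 or _b are one class to them, and where a whole thing is asked for, a point or a joint stands for the part that bears it (a point fixed in the world has none). Each returns a list of dicts, best first, with "conf" (0 to 1); they miss things now and then, are a little off and sometimes report something else, mostly with a low value. They report only what shows in the picture. A call takes as long as a camera call.
- models.look_for(picture, name): "bbox" ([centre column, centre row, width, height] in pixels, round what is visible of it).
- models.landmark_of(picture, name): "location" ([column, row] in pixels: a listed point, or the origin of a listed thing).
The state is a dict: "t": time; "qpos": joint angles; "qvel": joint speeds; "joint_torque": joint torques, N m; "ee_pos": TCP position; "orientation": TCP orientation; "ft_force": force on the tool from outside, world axes, zero at the start; "moment": the same for the moment, N m; "width": finger opening in mm; "grasp_force": force on a finger pad.
Only numpy, scipy, OpenCV 4.12 (cv2) and the standard library are available. Lean on these libraries where they do the work, as an engineer would, in place of code of your own. Each camera call takes 0.05 s, during which the arm holds its last target. There are 200 camera calls.

## Working session

There is one attempt and no reset: what is moved stays moved. The work goes in short steps, Python scripts to look and compute and a tool call to move; the robot and the scene stay as the last step left them, time stands still between calls to the robot, and variables do not carry over. Pictures are saved under pics/ and viewed, at most 10 in all, crops included, and the job is handed in when it is done.

Besides the shell and the picture viewer there is one more tool, called after ">>>" by a JSON object that holds its "fn" and its "kwargs", one argument or row to a line. play_rows: Moves the arm, as the interface text tells. Its arguments: {"type":"object","properties":{"dp":{"type":"array"},"yaw":{"type":"array"},"gripper":{"type":"number"}},"required":["dp","yaw"]}

```bash
mkdir -p pics
cat > h.py <<'E'
import numpy as np, cv2
from scipy.spatial.transform import Rotation as R
from workcell import ctrl, viewer, ticket, models
def pose():
    o=ctrl.get_obs(); T=np.eye(4); T[:3,:3]=R.from_rotvec(o["orientation"]).as_matrix(); T[:3,3]=o["ee_pos"]; return o,T
def shot(n):
    o,T=pose(); p=viewer.get_image(n)
    p["W"]=p["T"] if n!="wrist" else T@np.array(p["hand_eye"]); return p
def ray(p,uv):
    K=np.array([[p["fx"],0,p["cx"]],[0,p["fy"],p["cy"]],[0,0,1]])
    x,y=cv2.undistortPoints(np.array([[uv]],float),K,np.array(p["dist_coeffs"],float))[0,0]
    return np.array([x,-y,-1.0])
def depthpt(p,uv,r=1):
    c,w=int(round(uv[0])),int(round(uv[1])); d=p["range_z"][max(0,w-r):w+r+1,max(0,c-r):c+r+1]; d=d[d>0]
    if len(d)==0: return None
    W=np.array(p["W"]); return W[:3,:3]@(ray(p,uv)*np.median(d))+W[:3,3]
def atz(p,uv,z):
    W=np.array(p["W"]); d=W[:3,:3]@ray(p,uv); o=W[:3,3]; return o+d*(z-o[2])/d[2]
def save(p,f): cv2.imwrite("pics/"+f,p["pixels"][:,:,::-1])
def cloud(p):
    h,w=p["range_z"].shape; K=np.array([[p["fx"],0,p["cx"]],[0,p["fy"],p["cy"]],[0,0,1]])
    vv,uu=np.mgrid[:h,:w]; q=cv2.undistortPoints(np.stack([uu,vv],-1).reshape(-1,1,2).astype(float),K,np.array(p["dist_coeffs"],float))[:,0]
    X=np.c_[q[:,0],-q[:,1],-np.ones(len(q))]*p["range_z"].reshape(-1,1); W=np.array(p["W"])
    return (X@W[:3,:3].T+W[:3,3]).reshape(h,w,3)
E
python3 - <<'E'
from h import *
np.set_printoptions(precision=1,suppress=True)
H={"template_center":115,"port":150,"jig_seat":20,"jig_lip":34,"jig":0,"cabinet":0,"cone_white":0,"cone_gold":0,"pincushion":0,"chalk_jar":0,"awl":8,"mallet":15}
for n in ["top","scene"]:
    p=shot(n); save(p,n+"0.png"); print(n,p["W"])
    for k,z in H.items():
        for m in models.landmark_of(p,k)[:2]: print(k,round(m["conf"],2),np.array(m["location"]),atz(p,m["location"],z))
E
```

```text
top [[  -0.     1.    -0.1  462.8]
 [  -1.    -0.    -0.     4.4]
 [  -0.     0.1    1.  1403.5]
 [   0.     0.     0.     1. ]]
template_center 0.77 [242.4 234.7] [561.1 235.4 115. ]
jig_seat 0.68 [421.5 251.2] [ 512.9 -279.3   20. ]
jig_seat 0.31 [485.3 293.6] [ 386.3 -462.1   20. ]
jig_lip 0.83 [424.3 262.7] [ 478.6 -283.7   34. ]
jig_lip 0.74 [421.4 249. ] [ 518.8 -276.3   34. ]
jig 0.8 [418.4 250.6] [ 515.5 -274.1    0. ]
jig 0.66 [505.5 235.8] [ 557.  -534.8    0. ]
cabinet 0.72 [254.3 236.6] [563.7 220.1   0. ]
cabinet 0.6 [133.9 243.9] [546.  581.2   0. ]
cone_white 0.78 [323.8 172.7] [756.4   7.7   0. ]
cone_gold 0.75 [505.5 232.4] [ 567.2 -535.1    0. ]
pincushion 0.76 [323.1 281.4] [426.3  13.7   0. ]
pincushion 0.55 [132.2 242. ] [551.8 586.4   0. ]
chalk_jar 0.7 [332.5 235. ] [565.7 -16.4   0. ]
awl 0.64 [484.5 296.2] [ 378.  -463.5    8. ]
mallet 0.97 [131.9 242.7] [548.7 581.   15. ]
scene [[  -0.4   -0.6    0.7 1625.4]
 [   0.9   -0.2    0.3  475.6]
 [  -0.     0.8    0.6 1035.4]
 [   0.     0.     0.     1. ]]
template_center 0.61 [399.2 253.1] [563.1 220.5 115. ]
port 0.7 [401.4 241.6] [555.8 221.7 150. ]
port 0.39 [302.5 303.1] [862.9  73.9 150. ]
jig_seat 0.26 [401.1 251.6] [444.7 197.4  20. ]
jig_lip 0.68 [255.6 218.4] [ 479.  -279.7   34. ]
jig 0.76 [252.  232.6] [ 511.7 -278.5    0. ]
cabinet 0.77 [397.6 283. ] [558.4 223.2   0. ]
cone_white 0.92 [300.6 302.8] [734.6   0.6   0. ]
cone_white 0.4 [399.6 240.9] [373.4 172.4   0. ]
cone_gold 0.56 [178.7 226.7] [ 576.2 -521.1    0. ]
chalk_jar 0.91 [318.1 264.9] [573.4 -18.3   0. ]
chalk_jar 0.62 [398.6 284.6] [563.6 227.8   0. ]
awl 0.74 [220.7 199.4] [ 397.5 -468.2    8. ]
mallet 0.74 [522.6 315. ] [566.8 573.8  15. ]
mallet 0.37 [395.6 241.3] [398.  165.9  15. ]
```

View pics/top0.png

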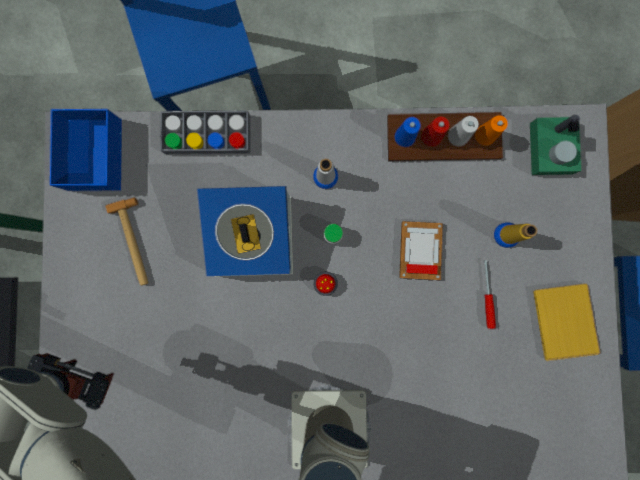

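View pics/scene0.png

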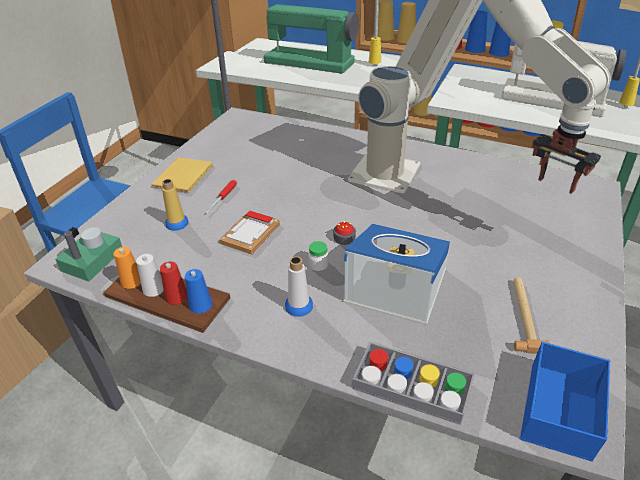

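The pictures agree: cabinet and port near (560, 222), with the template's bar roughly along x at about (246,234) in top. The jig is near (513, -279), with its red lip on the robot's side at (424,268). I'm moving up and towards the cabinet.

>>> {"fn": "play_rows", "kwargs": {
  "dp": [
    [0, 0, 38],
    [0, 0, 38],
    [0, 0, 38],
    [22, -30, 8],
    [26, -30, 0],
    [26, -30, 0],
    [26, -30, 0],
    [26, -30, 0]
  ],
  "yaw": [0, 0, 0, 0, 0, 0, 0, 0],
  "gripper": 0
}}

```text
t: 1.97
ee_pos: [349.1, 432.6, 345.0]
orientation: [0.567, 3.09, 0.001]
ft_force: [1.0, 0.4, 0.6]
width: 88.3
grasp_force: 0.0
```

>>> {"fn": "play_rows", "kwargs": {
  "dp": [
    [26, -30, 0],
    [26, -30, 0],
    [26, -30, 0],
    [26, -30, 0],
    [26, -30, 0],
    [26, -28, 0],
    [0, 0, 0],
    [0, 0, 0]
  ],
  "yaw": [0, 0, 0, 0, 0, 0, 0, 0]
}}

```text
t: 2.63
ee_pos: [505.3, 254.7, 344.5]
orientation: [-0.574, -3.088, 0.0]
ft_force: [0.2, 0.9, -0.4]
width: 87.8
grasp_force: 0.0
```

Run:
```python
from h import *
np.set_printoptions(precision=2,suppress=True)
o,T=pose(); print(T, o["t"],o["qpos"],o["ft_force"])
p=shot("wrist"); save(p,"w1.png"); print(np.array(p["hand_eye"]),p["fx"])
for k,z in {"template_center":115,"port":150,"cabinet":0}.items():
    for m in models.landmark_of(p,k)[:2]: print(k,round(m["conf"],2),np.array(m["location"]),atz(p,m["location"],z))
np.savez("w1.npz",W=p["W"],c=cloud(p),px=p["pixels"])
```

```text
[[ -0.93   0.36  -0.   505.25]
 [  0.36   0.93   0.   254.66]
 [  0.    -0.    -1.   344.51]
 [  0.     0.     0.     1.  ]] 2.6333 [ 0.45  0.22  1.63  0.    1.29 -0.76] [ 0.19  0.89 -0.38]
[[  -0.      0.95    0.3    81.81]
 [   1.      0.     -0.      0.29]
 [  -0.      0.3    -0.95 -161.27]
 [   0.      0.      0.      1.  ]] 343.222573294463
template_center 0.82 [318.1 260.2] [566.19 229.5  115.  ]
port 0.7 [312.8 275.4] [568.75 222.28 150.  ]
```

View pics/w1.png

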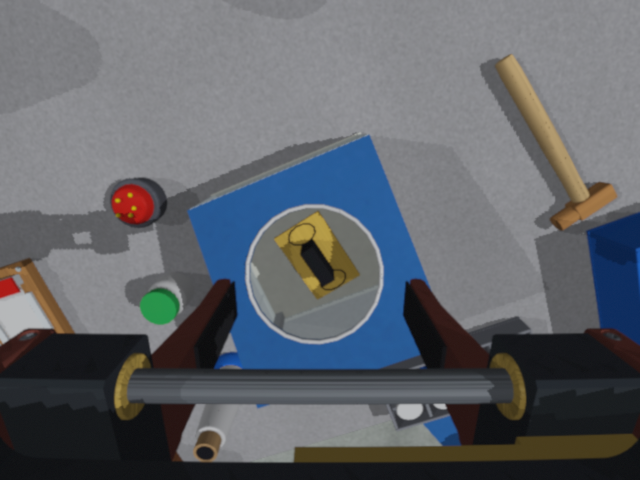

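The wrist view shows the port ring centred at about (315,273) and the template inside it at (317,260), its bar turned about 30° in the image. I'll fit the plate, bar and rim from depth.

Run:
```python
from h import *
np.set_printoptions(precision=2,suppress=True)
d=np.load("w1.npz"); c=d["c"]; px=d["px"].astype(int)
hsv=cv2.cvtColor(d["px"],cv2.COLOR_RGB2HSV)
rr,cc=np.mgrid[:480,:640]; win=(abs(cc-317)<62)&(abs(rr-265)<62)
z=c[...,2]
print("z hist",np.histogram(z[win],bins=np.arange(0,200,10)))
for nm,m in {"plate":win&(abs(z-101)<6),"bar":win&(abs(z-135)<5)}.items():
    P=c[m][:,:2].astype(np.float32); r=cv2.minAreaRect(P); print(nm,m.sum(),np.median(z[m]),P.mean(0),r)
    b=cv2.boxPoints(r); print(b)
blue=(hsv[...,0]>100)&(hsv[...,0]<125)&(hsv[...,1]>120)&(z>95)&(z<205)
# hole contour inside blue
m=(blue*255).astype(np.uint8); cs,h=cv2.findContours(m,cv2.RETR_CCOMP,cv2.CHAIN_APPROX_NONE)
hol=[k for k,hh in zip(cs,h[0]) if hh[3]>=0]; k=max(hol,key=cv2.contourArea)[:,0]
P=np.array([c[v,u] for u,v in k]); P=P[(P[:,2]>110)&(P[:,2]<195)]
print("rim",len(P)); A=np.c_[P[:,:2],np.ones(len(P))]; co=np.linalg.lstsq(A,P[:,2],rcond=None)[0]; print("plane",co,"yaw up",np.degrees(np.arctan2(co[1],co[0])),np.hypot(co[0],co[1]))
print(cv2.fitEllipse(P[:,:2].astype(np.float32)))
Bp=c[blue]; A=np.c_[Bp[:,:2],np.ones(len(Bp))]; co=np.linalg.lstsq(A,Bp[:,2],rcond=None)[0]; print(np.degrees(np.arctan2(co[1],co[0])),np.hypot(co[0],co[1]), "z at",co@[563,222,1])
```

```text
z hist (array([6003,  410,  413,  411,  348,  271,  207,  164,  118, 1301, 1890,
        270,  940, 1365,  289,  180,  178,  304,    0]), array([  0,  10,  20,  30,  40,  50,  60,  70,  80,  90, 100, 110, 120,
       130, 140, 150, 160, 170, 180, 190]))
plate 3130 100.1743101345738 [563.18 228.85] ((596.4776000976562, 233.51507568359375), (160.1331787109375, 66.22634887695312), 11.664047241210938)
[[511.37 249.76]
 [524.76 184.9 ]
 [681.59 217.27]
 [668.2  282.13]]
bar 1365 134.10094968608752 [543.6  263.39] ((522.3062133789062, 248.1436004638672), (102.46883392333984, 116.15982818603516), 33.44327163696289)
[[447.55 268.37]
 [511.56 171.44]
 [597.07 227.92]
 [533.05 324.84]]
rim 401
plane [  0.36   0.01 -58.  ] yaw up 0.8936777792190305 0.36351013105743857
((566.6119384765625, 222.2141876220703), (149.84576416015625, 159.63385009765625), 1.0743170976638794)
1.1438702254961448 0.3631805769580231 z at 147.81901695824618
```

Run:
```python
from h import *
np.set_printoptions(precision=2,suppress=True)
d=np.load("w1.npz"); c=d["c"]; z=c[...,2]
near=np.hypot(c[...,0]-565,c[...,1]-228)<62
hsv=cv2.cvtColor(d["px"],cv2.COLOR_RGB2HSV)
rr,cc=np.mgrid[:480,:640]; near&=(abs(cc-317)<50)&(abs(rr-258)<50)
gold=(hsv[...,0]>15)&(hsv[...,0]<32)&(hsv[...,1]>90)
for nm,m in {"plate":near&(abs(z-101)<5),"gold":near&(abs(z-101)<5)&gold,"bar":near&(abs(z-135)<3)&(hsv[...,2]<60)}.items():
    m=cv2.morphologyEx(m.astype(np.uint8),cv2.MORPH_OPEN,np.ones((3,3)))>0
    n,l,s,_=cv2.connectedComponentsWithStats(m.astype(np.uint8)); 
    i=1+np.argmax(s[1:,4]) if nm!="gold" else None
    m=(l==i) if i else m
    P=c[m][:,:2].astype(np.float32); print(nm,m.sum(),np.median(z[m]),P.mean(0),cv2.minAreaRect(P))
```

```text
plate 3078 100.17855811542165 [562.72 228.75] ((567.1757202148438, 227.53892517089844), (100.22335815429688, 66.13666534423828), 11.525904655456543)
gold 2992 100.18216536113405 [562.16 229.15] ((566.8816528320312, 227.6224365234375), (99.56869506835938, 65.85546112060547), 11.525904655456543)
bar 533 134.06810385187725 [566.26 228.39] ((566.2639770507812, 228.12832641601562), (48.53879928588867, 16.766944885253906), 10.720924377441406)
```

The plate fit comes out at 100.2 x 66.1 mm, which matches the real size. Its centre is (567, 228) and its yaw 11.4°, so the tool must turn +32.5°.

>>> {"fn": "play_rows", "kwargs": {
  "dp": [
    [12.4, -5.4, -15],
    [12.4, -5.4, -15],
    [12.4, -5.4, -15],
    [12.4, -5.4, -15],
    [12.2, -5.3, -15],
    [0, 0, -15],
    [0, 0, -10],
    [0, 0, 0]
  ],
  "yaw": [6.5, 6.5, 6.5, 6.5, 6.5, 0, 0, 0],
  "gripper": 0.4
}}

```text
t: 3.5
ee_pos: [564.2, 229.8, 242.3]
orientation: [0.32, -3.121, 0.002]
ft_force: [-1.4, -0.0, -0.5]
width: 53.0
grasp_force: 0.0
```

Run:
```python
from h import *
np.set_printoptions(precision=2,suppress=True)
p=shot("wrist");o,T=pose(); save(p,"w2.png"); print(T,o["width"],o["qpos"])
for m in models.landmark_of(p,"template_center")[:2]: print(m, atz(p,m["location"],115))
c=cloud(p); z=c[...,2]; hsv=cv2.cvtColor(p["pixels"],cv2.COLOR_RGB2HSV)
near=(np.hypot(c[...,0]-567,c[...,1]-228)<62)
gold=(hsv[...,0]>15)&(hsv[...,0]<32)&(hsv[...,1]>90)
for nm,m in {"gold":near&(abs(z-101)<5)&gold,"bar":near&(abs(z-135)<3)&(hsv[...,2]<60)}.items():
    m=cv2.morphologyEx(m.astype(np.uint8),cv2.MORPH_OPEN,np.ones((3,3)))>0
    if m.sum(): P=c[m][:,:2].astype(np.float32); print(nm,m.sum(),np.median(z[m]),cv2.minAreaRect(P))
```

```text
[[ -0.98  -0.2   -0.   564.88]
 [ -0.2    0.98  -0.   229.94]
 [  0.    -0.    -1.   243.76]
 [  0.     0.     0.     1.  ]] 52.83679840724007 [ 0.37  0.38  1.64  0.    1.12 -1.41]
{'location': [318.2, 232.8], 'conf': 0.62} [565.82 228.65 115.  ]
gold 6038 100.3035973529939 ((567.1743774414062, 227.51309204101562), (99.5152359008789, 65.94243621826172), 11.36449146270752)
bar 1113 134.18512367909273 ((566.6417846679688, 228.0165557861328), (48.360477447509766, 16.799985885620117), 11.172551155090332)
```

View pics/w2.png

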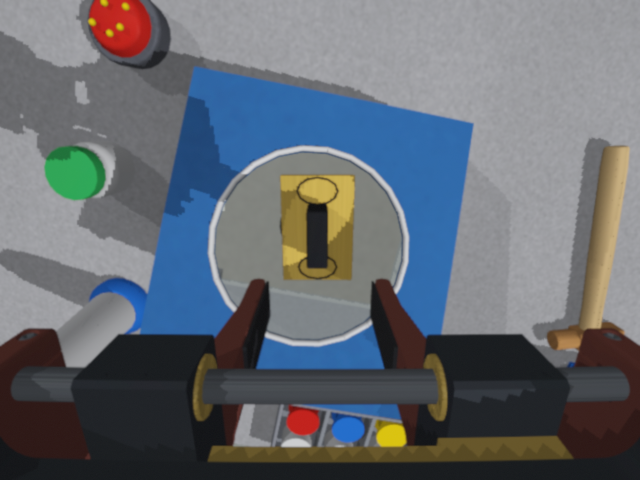

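The bar is at (317,237), upright in the image and centred between the fingers. Now descending.

>>> {"fn": "play_rows", "kwargs": {
  "dp": [
    [0, 0, -18],
    [0, 0, -18],
    [0, 0, -18],
    [0, 0, -18],
    [0, 0, 0],
    [0, 0, 0]
  ],
  "yaw": [0, 0, 0, 0, 0, 0]
}}

```text
t: 4.1
ee_pos: [566.0, 229.6, 173.3]
orientation: [0.32, -3.125, 0.0]
ft_force: [0.2, 0.4, 0.7]
width: 52.5
grasp_force: 0.0
```

>>> {"fn": "play_rows", "kwargs": {
  "dp": [
    [1, -1.6, -15],
    [0, 0, -15],
    [0, 0, -15],
    [0, 0, -12],
    [0, 0, -10],
    [0, 0, 0],
    [0, 0, 0]
  ],
  "yaw": [0, 0, 0, 0, 0, 0, 0]
}}

```text
t: 4.68
ee_pos: [567.3, 227.7, 106.0]
orientation: [-0.319, 3.125, -0.0]
ft_force: [0.0, -0.3, 0.6]
width: 52.9
grasp_force: 0.0
```

>>> {"fn": "play_rows", "kwargs": {
  "dp": [
    [0, 0, 0],
    [0, 0, 0],
    [0, 0, 0],
    [0, 0, 0],
    [0, 0, 0],
    [0, 0, 0]
  ],
  "yaw": [0, 0, 0, 0, 0, 0],
  "gripper": 1
}}

```text
t: 5.18
ee_pos: [567.3, 227.7, 105.9]
orientation: [-0.319, 3.125, 0.0]
ft_force: [-0.9, 0.7, 2.7]
width: 18.0
grasp_force: 30.0
```

>>> {"fn": "play_rows", "kwargs": {
  "dp": [
    [0, 0, 4],
    [0, -1, 8],
    [0, -1, 12],
    [0, -1, 15],
    [0, -1, 18],
    [0, 0, 20],
    [0, 0, 20],
    [0, 0, 20]
  ],
  "yaw": [0, 0, 0, 0, 0, 0, 0, 0]
}}

```text
t: 5.85
ee_pos: [567.1, 223.4, 224.7]
orientation: [-0.319, 3.125, 0.0]
ft_force: [0.2, -0.1, -2.7]
width: 17.5
grasp_force: 30.0
```

Held. Lifting clear, then crossing towards the jig.

>>> {"fn": "play_rows", "kwargs": {
  "dp": [
    [0, 0, 25],
    [0, 0, 25],
    [0, -10, 15],
    [2, -25, 5],
    [2, -35, 0],
    [2, -38, 0],
    [2, -38, 0],
    [2, -38, 0]
  ],
  "yaw": [0, 0, 0, -2, -4, -4, -3, 0]
}}

```text
t: 6.52
ee_pos: [576.8, 38.0, 294.0]
orientation: [0.04, 3.14, 0.0]
ft_force: [0.9, 0.3, -2.6]
width: 18.1
grasp_force: 30.0
```

>>> {"fn": "play_rows", "kwargs": {
  "dp": [
    [2, -38, 0],
    [2, -38, 0],
    [2, -38, 0],
    [2, -38, 0],
    [2, -38, 0],
    [2, -38, 0],
    [2, -33, 0],
    [2, -20, 0]
  ],
  "yaw": [0, 0, 0, 0, 0, 0, 0, 0]
}}

```text
t: 7.18
ee_pos: [592.6, -245.0, 293.9]
orientation: [0.04, 3.141, -0.002]
ft_force: [1.0, 0.1, -2.5]
width: 17.8
grasp_force: 30.0
```

>>> {"fn": "play_rows", "kwargs": {
  "dp": [
    [0, 0, 0],
    [0, 0, 0],
    [0, 0, 0]
  ],
  "yaw": [0, 0, 0]
}}

```text
t: 7.43
ee_pos: [592.8, -240.8, 293.1]
orientation: [-0.037, -3.141, -0.001]
ft_force: [-0.7, 0.0, -1.1]
width: 18.2
grasp_force: 30.0
```

Run:
```python
from h import *
np.set_printoptions(precision=2,suppress=True)
p=shot("wrist");o,T=pose(); save(p,"w3.png"); print(T,o["width"],o["qpos"],o["t"])
for k,z in {"jig_seat":20,"jig_lip":34,"jig":0}.items():
    for m in models.landmark_of(p,k)[:2]: print(k,round(m["conf"],2),np.array(m["location"]),atz(p,m["location"],z))
np.savez("w3.npz",W=p["W"],c=cloud(p),px=p["pixels"],T=T)
```

```text
[[  -1.      0.02   -0.    592.93]
 [   0.02    1.      0.   -240.34]
 [   0.      0.     -1.    293.09]
 [   0.      0.      0.      1.  ]] 17.587460096806932 [-0.4   0.38  1.53  0.    1.23 -1.95] 7.4833
jig_seat 0.73 [285.8 141.9] [ 520.54 -280.12   20.  ]
jig_seat 0.19 [519.   54.5] [428.44  -6.75  20.  ]
jig_lip 0.87 [284.3  98.1] [ 471.9  -278.02   34.  ]
jig_lip 0.21 [289.1 138.1] [ 516.01 -274.69   34.  ]
jig 0.8 [286.7 138.9] [ 517.31 -280.68    0.  ]
```

View pics/w3.png

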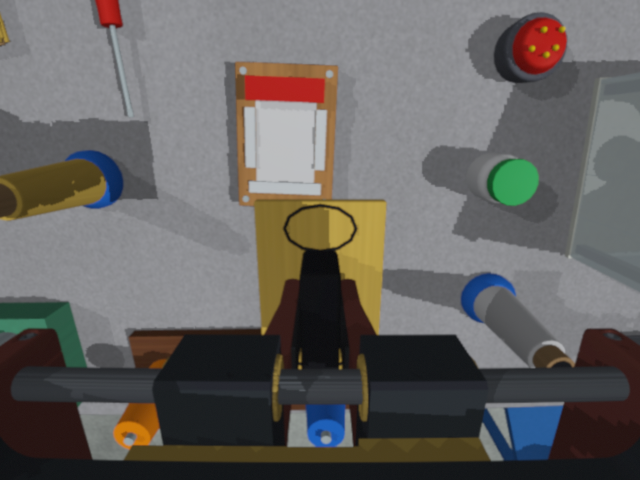

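The jig shows at about (287,135), with the red lip at (285,90) and the stop at (285,188). The held plate's near edge is at row 200 and the template hangs straight. I'll fit the board, the red lip and the plate from depth.

Run:
```python
from h import *
np.set_printoptions(precision=2,suppress=True)
d=np.load("w3.npz"); c=d["c"]; z=c[...,2]; T=d["T"]
hsv=cv2.cvtColor(d["px"],cv2.COLOR_RGB2HSV); H,S,V=[hsv[...,i].astype(int) for i in range(3)]
rr,cc=np.mgrid[:480,:640]; near=(cc>225)&(cc<350)&(rr>55)&(rr<215)
red=near&((H<6)|(H>172))&(S>180)&(V>120)&(z>25)
wh=near&(S<40)&(V>140)&(z>14)
board=near&(z>13)&(z<45)
def fit(nm,m):
    m=cv2.morphologyEx(m.astype(np.uint8),cv2.MORPH_OPEN,np.ones((2,2)))
    n,l,s,_=cv2.connectedComponentsWithStats(m); m=l==1+np.argmax(s[1:,4])
    P=c[m]; r=cv2.minAreaRect(P[:,:2].astype(np.float32)); print(nm,m.sum(),np.percentile(P[:,2],[5,50,95]),r); return P,r
fit("red",red)
P,r=fit("board",board)
bx=cv2.boxPoints(r); print(bx)
bed=fit("bed/white",wh)
bedp=wh&(abs(z-20)<2.0); fit("bedflat",bedp)
st=wh&(z>22)&(z<28); Q=c[st]; print("white raised",len(Q)); 
for lo,hi in [(540,600)]:
    q=Q[(Q[:,0]>lo)]; print("stop?",len(q),q.min(0),q.max(0),cv2.minAreaRect(q[:,:2].astype(np.float32)))
gold=(H>15)&(H<32)&(S>90)&(rr>190)&(z>265)&(z<300)&(cc>240)&(cc<400)
P,r=fit("gold",gold); 
L=(np.c_[P,np.ones(len(P))]@np.linalg.inv(T).T)[:,:3]
print("plate top in tool",L.min(0),L.max(0),np.median(L,0)); A=np.c_[L[:,:2],np.ones(len(L))]; print("plane",np.linalg.lstsq(A,L[:,2],rcond=None)[0])
print("side strip edges near: ", [ (L[(L[:,0]>a)&(L[:,0]<a+6),1].min(),L[(L[:,0]>a)&(L[:,0]<a+6),1].max()) for a in (20,30,40)])
```

```text
red 1861 [33.69 35.25 36.75] ((478.4212646484375, -277.65447998046875), (89.3546142578125, 58.395179748535156), 85.03080749511719)
board 13454 [17.9  19.81 35.79] ((519.1734008789062, -281.1200256347656), (124.04548645019531, 176.59605407714844), 86.34765625)
[[ 427.1  -337.39]
 [ 603.34 -348.64]
 [ 611.24 -224.85]
 [ 435.01 -213.6 ]]
bed/white 6890 [18.1  19.84 24.  ] ((530.3209228515625, -280.4356384277344), (98.19493103027344, 110.21388244628906), 86.44332122802734)
bedflat 4454 [18.   19.41 21.  ] ((523.3781127929688, -278.5156555175781), (77.09567260742188, 96.48638916015625), 85.8050765991211)
white raised 1858
stop? 932 [ 540.36 -334.01   22.  ] [ 586.63 -235.2    25.92] ((563.4866333007812, -284.6038513183594), (45.913124084472656, 98.98829650878906), 0.21631386876106262)
gold 10694 [286.37 287.48 288.72] ((650.9580078125, -187.01177978515625), (291.8595886230469, 109.89527893066406), 32.39828109741211)
plate top in tool [-208.7   -32.71 -161.31] [ 81.86  90.57 295.65] [28.23  0.29  5.62]
plane [-0.77  0.36 26.27]
side strip edges near:  [(np.float64(-32.349597838265), np.float64(32.55414485353458)), (np.float64(-32.27261590274796), np.float64(32.659638367626144)), (np.float64(-32.349727311364376), np.float64(32.577666135043074))]
```

```bash
cat > fit.py <<'E'
from h import *
np.set_printoptions(precision=2,suppress=True)
def jigfit(f,x0=(517,-280)):
    d=np.load(f); c=d["c"]; z=c[...,2]; px=d["px"]
    near=(np.hypot(c[...,0]-x0[0],c[...,1]-x0[1])<115)
    hsv=cv2.cvtColor(px,cv2.COLOR_RGB2HSV); H,S,V=[hsv[...,i].astype(int) for i in range(3)]
    def edge(P,u,v,side,w=3):   # in coords u (along), v (across): robust edge line v=a+b*u by per-bin extremes
        bins=np.arange(np.percentile(u,4),np.percentile(u,96),w); E=[]
        for b in bins:
            q=v[(u>=b)&(u<b+w)]
            if len(q)>3: E.append((b+w/2,np.sort(q)[-1 if side>0 else 0]))
        E=np.array(E); k=np.ones(len(E),bool)
        for _ in range(5):
            co=np.polyfit(E[k,0],E[k,1],1); r=abs(E[:,1]-np.polyval(co,E[:,0])); k=r<max(1.0,2*np.median(r))
        return co
    red=near&((H<6)|(H>172))&(S>150)&(V>90)&(abs(z-36)<4)
    board=near&(z>12)&(z<45)&(H>3)&(H<25)&(S>70)
    for nm,m in (("red",red),("board",board)):
        m=cv2.morphologyEx(m.astype(np.uint8),cv2.MORPH_OPEN,np.ones((2,2))); n,l,s,_=cv2.connectedComponentsWithStats(m); m=l==1+np.argmax(s[1:,4])
        P=c[m]; x,y=P[:,0]-x0[0],P[:,1]-x0[1]
        for e,(u,v,s) in {"x-":(y,x,-1),"x+":(y,x,1),"y-":(x,y,-1),"y+":(x,y,1)}.items():
            co=edge(P,u,v,s); sg=-1 if e[0]=="x" else 1
            print(nm,len(P),e,"yaw",np.degrees(np.arctan(co[0]))*sg,"at u=0:",co[1], "mid u",np.percentile(u,[0.5,99.5]))
if __name__=="__main__":
    import sys; jigfit(sys.argv[1])
E
python3 fit.py w3.npz
```

```text
red 1867 x- yaw -3.3571395743112165 at u=0: -66.26014469831587 mid u [-40.63  47.63]
red 1867 x+ yaw -3.09302224087071 at u=0: -42.43537129058395 mid u [-40.63  47.63]
red 1867 y- yaw -2.9721816195838797 at u=0: -43.65773591274012 mid u [-67.98 -17.09]
red 1867 y+ yaw -5.067178910203313 at u=0: 43.332366885686376 mid u [-67.98 -17.09]
board 4348 x- yaw -3.5652529958912855 at u=0: -83.0840196084665 mid u [-62.22  63.96]
board 4348 x+ yaw -1.4325675441442893 at u=0: 74.23104451262354 mid u [-62.22  63.96]
board 4348 y- yaw -3.5496797027886786 at u=0: -58.53131099944412 mid u [-84.87  79.87]
board 4348 y+ yaw -3.632093640786361 at u=0: 60.617613152823324 mid u [-84.87  79.87]
```

Jig yaw is about -3.5° and its seat about (517.3, -279.2). I'm moving to a pre-insert pose, 20 mm past the seat and above it, for a closer look at the plate against the lip.

>>> {"fn": "play_rows", "kwargs": {
  "dp": [
    [-8, -5.7, -20],
    [-8, -5.7, -34],
    [-8, -5.7, -34],
    [-8, -5.7, -34],
    [-8, -5.7, -34],
    [-8, -5.7, -25],
    [-7.6, -5.9, -16],
    [0, 0, 0]
  ],
  "yaw": [-0.4, -0.4, -0.4, -0.4, -0.3, -0.25, 0, 0]
}}

```text
t: 8.3
ee_pos: [534.2, -280.1, 92.0]
orientation: [-0.095, -3.133, -0.005]
ft_force: [-1.4, 0.1, -2.1]
width: 17.9
grasp_force: 30.0
```

>>> {"fn": "play_rows", "kwargs": {
  "dp": [
    [0, 0, -10],
    [0, 0, -8],
    [0, 0, 0],
    [0, 0, 0]
  ],
  "yaw": [0, 0, 0, 0]
}}

```text
t: 8.63
ee_pos: [538.3, -281.2, 78.2]
orientation: [0.095, 3.139, -0.0]
ft_force: [0.4, -0.6, -2.9]
width: 18.0
grasp_force: 30.0
```

```bash
python3 - <<'E'
from h import *
np.set_printoptions(precision=2,suppress=True)
o,T=pose();p=shot("wrist"); save(p,"w4.png"); print(T,o["width"],o["qpos"],o["t"])
c=cloud(p); z=c[...,2]; hsv=cv2.cvtColor(p["pixels"],cv2.COLOR_RGB2HSV); H,S,V=[hsv[...,i].astype(int) for i in range(3)]
np.savez("w4.npz",W=p["W"],c=c,px=p["pixels"],T=T)
gold=(H>15)&(H<32)&(S>90)&(abs(z-(T[2,3]-5))<8)&(np.hypot(c[...,0]-T[0,3],c[...,1]-T[1,3])<75)
P=c[gold]; L=(np.c_[P,np.ones(len(P))]@np.linalg.inv(T).T)[:,:3]
print(len(L),np.percentile(L,[.2,50,99.8],axis=0)); A=np.c_[L[:,:2],np.ones(len(L))]; print("plane",np.linalg.lstsq(A,L[:,2],rcond=None)[0])
E
python3 fit.py w4.npz
```

```text
[[  -1.      0.06    0.    538.35]
 [   0.06    1.     -0.   -281.22]
 [  -0.     -0.     -1.     78.16]
 [   0.      0.      0.      1.  ]] 18.00982111615999 [-0.5   0.59  1.75  0.    0.8  -2.01] 8.6333
10750 [[-45.13 -32.63   0.32]
 [ 28.62   0.23   5.68]
 [ 49.87  32.68   8.72]]
plane [ 0.   -0.    5.65]
red 7147 x- yaw -3.533855791844086 at u=0: -67.03375515257905 mid u [-41.21  47.96]
red 7147 x+ yaw -3.462193353300055 at u=0: -41.8198784953417 mid u [-41.21  47.96]
red 7147 y- yaw -3.846587044552651 at u=0: -45.419779405536836 mid u [-68.6  -39.67]
red 7147 y+ yaw -3.611683304334179 at u=0: 47.99130693153135 mid u [-68.6  -39.67]
board 12551 x- yaw -3.81073948973825 at u=0: -83.82410104089075 mid u [-62.16  66.08]
board 12551 x+ yaw -15.153181740293144 at u=0: -4.843910321498141 mid u [-62.16  66.08]
board 12551 y- yaw -3.453379241803727 at u=0: -59.655396879859424 mid u [-85.86  79.69]
board 12551 y+ yaw -3.6674370105395533 at u=0: 64.55945204869204 mid u [-85.86  79.69]
```

View pics/w4.png

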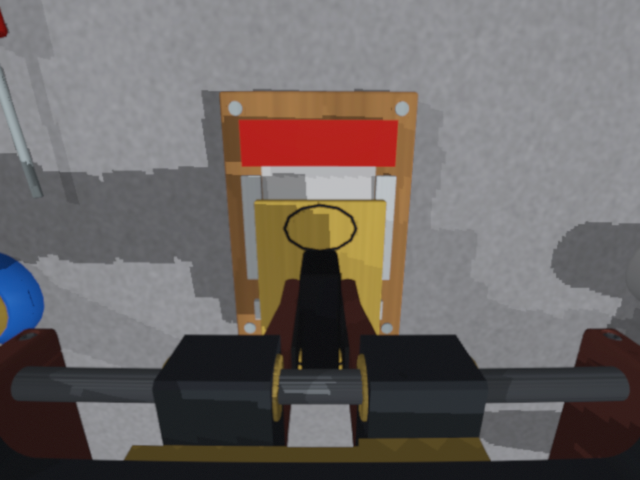

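The plate is level in the grip, with its front edge 50 mm from the TCP. Its front edge lies at row 201 in the image, the lip's free edge at row 166, and the yaws match (-3.5°). Lowering to glide height, so the underside is about 5 mm above the bed.

>>> {"fn": "play_rows", "kwargs": {
  "dp": [
    [0, 0, -12],
    [0, 0, -12],
    [0, 0, -8],
    [0, 0, -5],
    [0, 0, 0],
    [0, 0, 0],
    [0, 0, 0]
  ],
  "yaw": [0, 0, 0, 0, 0, 0, 0]
}}

```text
t: 9.27
ee_pos: [537.7, -281.6, 40.7]
orientation: [0.096, 3.14, -0.0]
ft_force: [0.3, -1.2, -1.5]
width: 17.7
grasp_force: 30.0
```

>>> {"fn": "play_rows", "kwargs": {
  "dp": [
    [0, 0.4, -2.5],
    [0, 0, -2.3],
    [0, 0, 0],
    [0, 0, 0],
    [0, 0, 0]
  ],
  "yaw": [0, 0, 0, 0, 0]
}}

```text
t: 9.68
ee_pos: [537.6, -281.1, 36.0]
orientation: [0.096, 3.14, -0.0]
ft_force: [0.4, -0.6, -2.2]
width: 18.0
grasp_force: 30.0
```

Run:
```python
from h import *
o,T=pose(); print(T[:3,3],o["ft_force"],np.array(o["moment"]))
```

```text
[ 537.61908262 -281.12239876   35.96055805] [ 0.3762173  -0.55560816 -2.22480545] [ 0.02950849 -0.07677642 -0.06116999]
```

>>> {"fn": "play_rows", "kwargs": {
  "dp": [
    [-3, 0.2, 0],
    [-3, 0.2, 0],
    [-3, 0.2, 0],
    [-3, 0.2, 0],
    [-2, 0.1, 0],
    [0, 0, 0],
    [0, 0, 0]
  ],
  "yaw": [0, 0, 0, 0, 0, 0, 0]
}}

```text
t: 10.27
ee_pos: [523.5, -280.3, 36.0]
orientation: [0.096, 3.14, -0.0]
ft_force: [0.6, 0.2, -1.9]
width: 17.8
grasp_force: 30.0
```

>>> {"fn": "play_rows", "kwargs": {
  "dp": [
    [-1.5, 0.1, 0],
    [-1.5, 0.1, 0],
    [-1.5, 0.1, 0],
    [-1.5, 0.1, 0],
    [0, 0, 0],
    [0, 0, 0]
  ],
  "yaw": [0, 0, 0, 0, 0, 0]
}}

```text
t: 10.77
ee_pos: [517.5, -279.8, 35.9]
orientation: [-0.096, -3.14, -0.0]
ft_force: [0.1, 0.3, -2.2]
width: 18.0
grasp_force: 30.0
```

>>> {"fn": "play_rows", "kwargs": {
  "dp": [
    [-0.7, 0, 0],
    [-0.7, 0, 0],
    [0, 0, 0],
    [0, 0, 0]
  ],
  "yaw": [0, 0, 0, 0]
}}

```text
t: 11.1
ee_pos: [516.2, -279.8, 35.9]
orientation: [0.096, 3.14, 0.0]
ft_force: [-0.4, 0.6, -2.6]
width: 17.6
grasp_force: 30.0
```

>>> {"fn": "play_rows", "kwargs": {
  "dp": [
    [-0.5, 0, 0],
    [-0.3, 0, 0],
    [0, 0, 0],
    [0, 0, 0]
  ],
  "yaw": [0, 0, 0, 0]
}}

```text
t: 11.43
ee_pos: [515.4, -279.8, 35.9]
orientation: [0.096, 3.14, 0.0]
ft_force: [0.0, 0.8, -2.0]
width: 17.7
grasp_force: 30.0
```

>>> {"fn": "play_rows", "kwargs": {
  "dp": [
    [-0.5, 0, 0],
    [0, 0, 0],
    [0, 0, 0]
  ],
  "yaw": [0, 0, 0]
}}

```text
t: 11.68
ee_pos: [515.1, -279.9, 36.0]
orientation: [0.096, 3.14, -0.0]
ft_force: [0.6, -0.4, -2.4]
width: 17.5
grasp_force: 30.0
```

>>> {"fn": "play_rows", "kwargs": {
  "dp": [
    [-0.5, 0, 0],
    [0, 0, 0],
    [0, 0, 0]
  ],
  "yaw": [0, 0, 0]
}}

```text
t: 11.93
ee_pos: [515.0, -279.9, 36.0]
orientation: [0.096, 3.139, -0.001]
ft_force: [3.6, 2.0, -3.9]
width: 17.6
grasp_force: 30.0
```

>>> {"fn": "play_rows", "kwargs": {
  "dp": [
    [-0.5, 0, 0],
    [0, 0, 0],
    [0, 0, 0]
  ],
  "yaw": [0, 0, 0]
}}

```text
t: 12.18
ee_pos: [515.0, -280.0, 36.2]
orientation: [0.096, 3.138, -0.001]
ft_force: [5.7, 1.0, -2.9]
width: 17.8
grasp_force: 30.0
```

The wall is found at x = 515.0, so the seat is at 517.0. Backing off and lowering.

>>> {"fn": "play_rows", "kwargs": {
  "dp": [
    [1.5, 0, 0],
    [1.5, 0, 0],
    [0, 0, 0],
    [0, 0, -1],
    [0, 0, -1],
    [0, 0, 0],
    [0, 0, 0]
  ],
  "yaw": [0, 0, 0, 0, 0, 0, 0]
}}

```text
t: 12.77
ee_pos: [516.6, -279.8, 33.7]
orientation: [-0.096, -3.14, -0.0]
ft_force: [-0.0, 0.4, -1.8]
width: 18.0
grasp_force: 30.0
```

Below the stop's top (33.7 - 10.9 - 20 = 2.8 mm) with no contact, so the plate sits inside the guides and the stop. I'll lower the rest gently.

>>> {"fn": "play_rows", "kwargs": {
  "dp": [
    [0.3, 0, -0.8],
    [0, 0, -0.8],
    [0, 0, -0.7],
    [0, 0, 0],
    [0, 0, 0],
    [0, 0, 0]
  ],
  "yaw": [0, 0, 0, 0, 0, 0]
}}

```text
t: 13.27
ee_pos: [517.1, -279.8, 31.6]
orientation: [-0.096, -3.14, -0.0]
ft_force: [-0.1, 0.4, -2.2]
width: 17.9
grasp_force: 30.0
```

>>> {"fn": "play_rows", "kwargs": {
  "dp": [
    [0, 0, -0.5],
    [0, 0, 0],
    [0, 0, 0]
  ],
  "yaw": [0, 0, 0]
}}

```text
t: 13.52
ee_pos: [517.1, -279.8, 31.0]
orientation: [-0.096, -3.14, -0.0]
ft_force: [0.4, -0.0, -2.5]
width: 17.9
grasp_force: 30.0
```

>>> {"fn": "play_rows", "kwargs": {
  "dp": [
    [0, 0, -0.4],
    [0, 0, -0.3],
    [0, 0, 0],
    [0, 0, 0]
  ],
  "yaw": [0, 0, 0, 0]
}}

```text
t: 13.85
ee_pos: [517.2, -279.8, 30.9]
orientation: [0.096, 3.14, -0.0]
ft_force: [-1.9, 0.9, 6.1]
width: 18.1
grasp_force: 30.0
```

Contact came at 30.9, exactly the seated height. Releasing and withdrawing upward.

>>> {"fn": "play_rows", "kwargs": {
  "dp": [
    [0, 0, 0],
    [0, 0, 0],
    [0, 0, 0],
    [0, 0, 0],
    [0, 0, 0]
  ],
  "yaw": [0, 0, 0, 0, 0],
  "gripper": 0.5
}}

```text
t: 14.27
ee_pos: [517.2, -279.8, 30.3]
orientation: [0.096, 3.14, -0.0]
ft_force: [0.6, 0.2, -0.8]
width: 43.6
grasp_force: 0.0
```

>>> {"fn": "play_rows", "kwargs": {
  "dp": [
    [0, 0, 5],
    [0, 0, 15],
    [0, 0, 25],
    [10, 0, 30],
    [15, 0, 30],
    [15, 0, 25],
    [0, 0, 0],
    [0, 0, 0]
  ],
  "yaw": [0, 0, 0, 0, 0, 0, 0, 0]
}}

```text
t: 14.93
ee_pos: [558.5, -280.2, 162.2]
orientation: [0.095, 3.137, -0.003]
ft_force: [-1.1, 0.3, -0.5]
width: 43.8
grasp_force: 0.0
```

Run:
```python
from h import *
np.set_printoptions(precision=2,suppress=True)
o,T=pose();p=shot("wrist"); save(p,"w5.png"); print(T[:3,3],o["width"],o["t"])
c=cloud(p); z=c[...,2]; hsv=cv2.cvtColor(p["pixels"],cv2.COLOR_RGB2HSV); H,S,V=[hsv[...,i].astype(int) for i in range(3)]
for m in models.landmark_of(p,"template_center")[:1]: print(m, atz(p,m["location"],40))
near=np.hypot(c[...,0]-517,c[...,1]+280)<62
m=near&(H>15)&(H<32)&(S>90)&(abs(z-26)<4); P=c[m]; A=np.c_[P[:,:2],np.ones(len(P))]
print(len(P),"z",np.median(P[:,2]),"tilt",np.linalg.lstsq(A,P[:,2],rcond=None)[0][:2],cv2.minAreaRect(P[:,:2].astype(np.float32)))
m=near&(abs(z-60)<4)&(V<70); 
if m.sum(): print("bar",cv2.minAreaRect(c[m][:,:2].astype(np.float32)))
```

```text
[ 558.52 -280.19  162.2 ] 43.77498426259766 14.9333
{'location': [317.6, 175.8], 'conf': 0.74} [ 510.72 -279.08   40.  ]
6424 z 25.271081168236748 tilt [0. 0.] ((521.2515258789062, -279.7767639160156), (65.46106719970703, 91.5467529296875), 86.34982299804688)
bar ((516.629150390625, -279.61151123046875), (17.353912353515625, 48.469818115234375), 85.96207427978516)
```

View pics/w5.png

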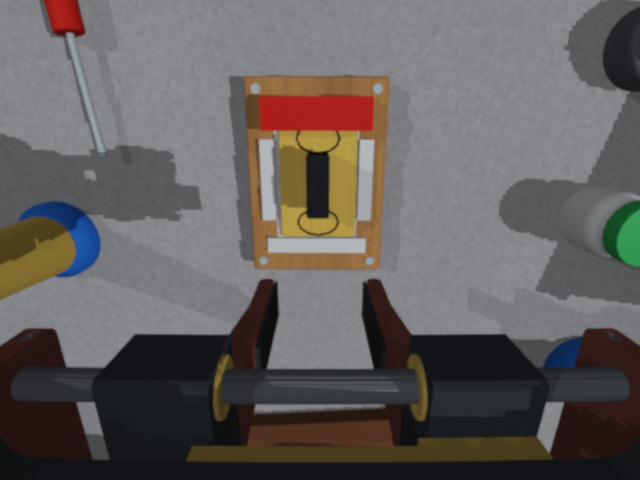

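The template lies flat at (318,185), its edge under the red lip at row 130 and behind the stop at row 240. The gripper is clear of it.

```bash
python3 -c "
from workcell import ticket
print(ticket.close_job())"
```

```text
the job is handed in; nothing more can be done
None
```

The template came out through the port with no contact felt and now lies flat in the marking jig, one edge under the red lip and the other behind the stop. It is released and the job is handed in; no verdict came back.

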